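# Clot check on the tilt-tube viewer

### The arm

A 6-joint arm with a two-finger parallel gripper is mounted at the origin on the work surface; the furniture and walls round the work are solid. World frame = base frame: x ahead of the robot, y to its left, z up, the work surface at z = 0. Lengths are in mm, angles in rad, forces in N, time in s.
With the tool pointing down it reaches from about 275 to 750 mm from the base axis. Payload 10.2 kg.
Tool frame: the origin (TCP) lies midway between the tips of the shut fingers; the grasp point (between the pads) lies 19 mm behind it; z points along the fingers, y is the line along which they close (so a half turn about z gives the same grasp; the last joint's range is limited). The gripper opens to 85 mm and grips with 20 to 120 N. Pads are 22 mm wide; open, the fingers measure 114 mm over their backs; the gripper's body (76 mm by 85 mm) begins 54 mm behind the grasp point. The pads swing forward as they close: fully open they stand 13 mm farther back than shut.
Start: joints at [0.996, 0.313, 1.498, -0, 1.331, -0.223], TCP at [180.921, 492.847, 192.694] pointing down, gripper open.
Joint ranges: [-2.94, 2.94], [-0.97, 2.17], [0.19, 2.56], [-1.23, 4.37], [0.02, 3.11], [-2.88, 2.88]. Speed limits (rad/s): [2.39, 2.39, 3.01, 3.14, 3.14, 3.14].

### API

Orientations are given as a unit quaternion [w, x, y, z].
In Python, from rig import ctrl gives the robot as it stands.
- The arm moves only by the tool arm_command, never from a script. Its argument "increments" is a list of rows, each an object with "dr": the turn, a rotation vector about the tool's x, y, z in units of pi/4 rad (1.0 is pi/4 rad), a list of three; "offset": the shift along the tool's x, y, z in units of 120 mm (1.0 is 120 mm), a list of three; "hand": the opening, from -1 (shut) to 1 (fully open). A call has 1 to 8 rows; each row shifts and turns the commanded pose from where the row before left it, along the tool's axes as they then stand; what a row does not reach is not made up. A row lasts 1/10 s, in which the tool goes at most 50 mm and 8.59 degrees, less where a joint would pass 70% of its speed; a pose out of reach is approached as far as the arm can. A call with a number of a shift or a turn outside -1 to 1 is refused whole. A call with a gripper value outside its range is refused whole. The fingers move at their own pace and stop on an object; "grip_force" is the grip in N (left out, the last holds). Time passes only in rows, so rows that do not move let the fingers close. It gives the time, the measured TCP pose, the force, the opening and the grip force at its end, in the units of the state.
- ctrl.sense(): the state, without advancing time (a new reading comes with each control period).
- ctrl.capture(name): name is "side" or "top" or "wrist"; returns the picture (400x640x3 uint8, red, green, blue); there is no depth.
- ctrl.camera_info(name): a dict with "K" (3x3 intrinsics, pixels), "R" (3x3) and "t" (3): a world point X has camera coordinates R X + t. Camera axes: x right, y down, z forward; pixel columns grow to the right and rows downward; lengths in mm; the calibration is good to about 2 mm. The wrist camera is an equidistant fisheye: a pixel r from the principal point sees the ray r / f radians off the axis. A picture is of the moment at which its call begins: read the wrist's pose just before it. camera_info takes no time and is no camera call; for the wrist camera it gives the pose at the moment of the call.
- ctrl.finish_job(): hands the job in; it is judged then, once.
The state is a dict: "time_s": time; "joints": joint angles; "dq": joint speeds; "tau": joint torques, N m; "eef_pos": TCP position; "ee_rot": TCP orientation; "force": force on the tool from outside, world axes, zero at the start; "wrist_torque": the same for the moment, N m; "grip_width": opening from 0.0 (shut) to 1.0 (fully open); "grip_force": force on a finger pad.
Only numpy, scipy, OpenCV 4.12 (cv2) and the standard library are available. Lean on these libraries where they do the work, as an engineer would, in place of code of your own. Each camera call takes 0.05 s, during which the arm holds its last target. There are 200 camera calls.

### The job

Bring the blood tube up for its clot check: pull up the red catch knob, slide the carriage out of its loading notch, and let the catch drop by itself into the hidden reading notch further along the rail, without ramming it. Then raise the cradle by its orange bar to its stop at 45 degrees, hold it there for a second, and lay it back level. The carriage stays latched, the tube stays in its cradle, and the bottles and the rack standing near the viewer stay where they are.

Things in the scene. Friction and masses are not known exactly. Their poses are not given: they have to be found in the camera images.
- viewer_base: The fixed viewer: a grey and aluminium rail 80 mm wide (x), 304 mm long (y) and 31 mm high on the table. Origin: centre of its underside. The carriage slides along its own +y. A grey light panel with a white face, 104 mm high and 9 mm thick, stands along its +x edge (from y = -20 to +140 mm, x = 41 to 50 mm).
- carriage (a joint): Position of the white carriage (66 mm wide, 170 mm long, deck top 44 mm above the table) along the rail in m: 0 where the catch sits in the loading notch (the start), 0.125 at the end of the rail. The reading notch lies between 0.055 and 0.11, differently every time, out of sight. A notch leaves the catch about 2.5 mm of play each way. The carriage slides with about 3 N.
- plunger (a joint): Lift of the spring-loaded catch in m: 0 fully down in a notch, about 0.0065 while its pin rides on the track between the notches, 0.010 fully pulled up. Its spring presses it down with 4 to 7 N; a hand or gripper that pinches the knob keeps it from dropping.
- plunger_knob (a point): Point on the axis of the red catch knob, an upright cylinder 20 mm in diameter from 22 mm below this point to 10 mm above it; pinch it from above. With the catch down the point is 82 mm above the table. Below it a dark collar (26 mm in diameter, 44 to 58 mm above the table), part of the carriage, can be pushed to slide the carriage. 40 mm are free either way along the rail.
- catch_pin: The steel pin of the catch, 8 mm square, hidden under the knob; its origin is on the knob axis, 32 mm above the table when down. More than 40 N on it means that it was rammed.
- cradle (a joint): Tilt of the blue tube cradle in rad: 0 level (rests on its stop), 0.80 at the upper stop (about 45 degrees). Its +y end (viewer frame) rises. The hinge is stiff: the cradle stays where it is left; raising it takes about 3 N at the bar.
- cradle_bar (a point): Middle of the orange bar at the free end of the cradle: a round bar 10 mm in diameter, 48 mm long, along the viewer's x, 74 mm above the table when level. Pinch it from above with the fingers closing along the rail (38 mm free towards the tube, all free beyond); it may turn between the fingers.
- cradle_hinge (a point): Middle of the cradle's hinge axis, which runs along the viewer's x; the bar lies 158 mm along the cradle and 16 mm above it (radius 159 mm).
- tube: Capped sample tube with violet cap, 14 mm in diameter, 85 mm long, lying loose in the cradle's trough with its cap towards the bar. Origin: its round bottom end, 15 mm from the hinge.
- dye_bottle: Bystander: white bottle with black cap, 40 mm in diameter, 85 mm high. Origin: centre of its underside.
- spare_rack: Bystander: grey and yellow tube rack standing on the table, 22x120x73 mm. Origin: centre of its underside.
- buffer_bottle: Bystander: white bottle with blue cap, 60 mm in diameter, 125 mm high. Origin: centre of its underside.

How it is judged (in metres and radians):
On the way, in this order (a step that is already met when the one before it is completed fails the run):
1. the carriage has left its loading notch and the catch has dropped into the reading notch (value of joint plunger below 0.0025 m and value of joint carriage above 0.045 m and distance between tube and cradle_hinge below 0.045 m), for 0.3 s.
2. with the carriage latched there, the cradle is raised to 45 degrees (0.70 rad or more) and held (all of step 1 and value of joint cradle above 0.7 rad), for 0.5 s.
At the end, for the whole second after the job is handed in: The catch is down (within 2.5 mm) in the reading notch (carriage beyond 0.045 m), the cradle is level again within 0.05 rad, and the tube lies at rest in the cradle (its bottom end within 45 mm of the hinge) (all of step 1 and value of joint cradle below 0.05 rad and linear speed of tube below 0.02 m/s); the robot touches nothing.
It fails at once if the catch pin is rammed (over 40 N) (contact force between catch_pin and anything else above 40 N).
It fails at once if the tube leaves the cradle (distance between tube and cradle_hinge above 0.06 m).
It fails at once if a bystander is moved more than 30 mm or knocked over (distance of any of dye_bottle, spare_rack, buffer_bottle from where it was at the start of the episode above 0.03 m or angle between any of dye_bottle, spare_rack, buffer_bottle's own z axis and vertical above 0.5 rad).
It also fails if it takes over 62 s, if anything falls off the work surface, if the arm or the gripper's body presses on something with over 40 N, if the wrist force passes 120 N, or if a joint passes its speed limit or range.

## Working session

There is one attempt and no reset: what is moved stays moved. The work goes in short steps, Python scripts to look and compute and a tool call to move; the robot and the scene stay as the last step left them, time stands still between calls to the robot, and variables do not carry over. Pictures are saved under pics/ and viewed, at most 10 in all, crops included, and the job is handed in when it is done.

Besides the shell and the picture viewer there is one more tool, called after "Request:" as a command line: name --argument value ..., lists and objects as JSON in quotes. arm_command: Moves the arm, as the interface text tells. Shifts and turns lie within -1 to 1; 1 stands for 120 mm of shift or pi/4 rad of turn. Its arguments: {"type":"object","properties":{"increments":{"type":"array"},"grip_force":{"type":"number"}},"required":["increments"]}

```bash
mkdir -p pics; python3 - <<'E'
from rig import ctrl
import cv2
for n in("top","side"):
    cv2.imwrite(f"pics/{n}0.png",ctrl.capture(n)[:,:,::-1])
    i=ctrl.camera_info(n);print(n,i["K"],i["R"],i["t"])
s=ctrl.sense();print(s)
E
```

```text
top [[493.81273998   0.         326.7725617 ]
 [  0.         493.81273998 198.86464622]
 [  0.           0.           1.        ]] [[ 1.26933684e-02 -9.99919042e-01 -8.87882482e-04]
 [-9.88127942e-01 -1.24077138e-02 -1.53131380e-01]
 [ 1.53107966e-01  2.82109451e-03 -9.88205440e-01]] [ -50.45153538  482.43253198 1382.5257109 ]
side [[442.61319838   0.         319.58394398]
 [  0.         442.61319838 194.35115691]
 [  0.           0.           1.        ]] [[ 0.99322623 -0.11447748  0.01991371]
 [-0.05985745 -0.65097062 -0.75673928]
 [ 0.09959285  0.75042132 -0.65341343]] [-440.34126663   53.75786057 1394.16059563]
{'time_s': 0.1, 'joints': array([ 9.95603063e-01,  3.13414910e-01,  1.49834142e+00,  8.64995413e-06,
        1.33097825e+00, -2.23398589e-01]), 'dq': array([-3.92619390e-04,  4.56224866e-06, -1.94078020e-05,  7.75831625e-04,
        5.24934301e-04,  1.15314468e-03]), 'tau': array([ 4.37366354e-03, -4.12901831e+01, -2.60142982e+01, -1.60744316e-04,
        3.02263892e-03, -1.90957206e-05]), 'eef_pos': array([180.77011094, 492.62104247, 192.18905657]), 'ee_rot': array([-2.25843786e-04,  1.74992685e-01,  9.84569568e-01, -5.24416206e-04]), 'force': array([-0.71881008, -0.19444511, -0.8260136 ]), 'wrist_torque': array([0.0381587 , 0.07429471, 0.01227294]), 'grip_force': 0.0, 'grip_width': 1.0023412890271914}
```

View pics/top0.png

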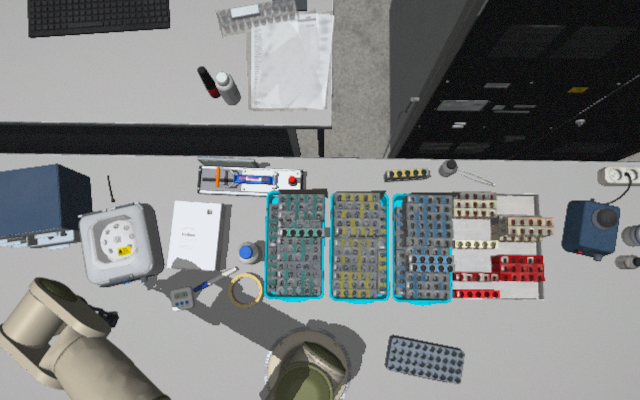

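View pics/side0.png

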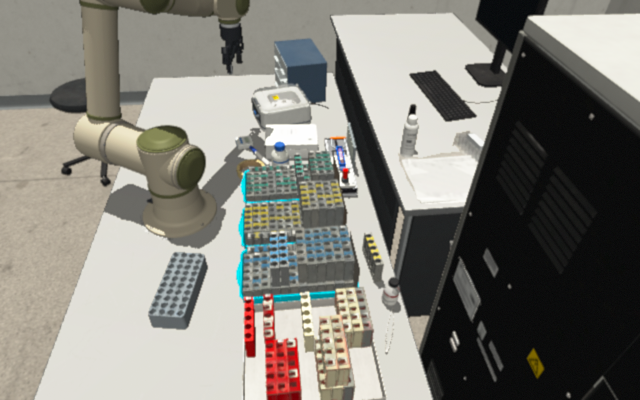

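The viewer is at top-view columns 197–305, rows 160–195, with the red knob at (292,181), the orange bar at (218,176) and the blue cradle between them. The rail's +y points left in the image, roughly along world +y. Next I'll measure by colour.

```bash
cat > h.py <<'E'
import numpy as np,cv2
from rig import ctrl
def ray(n,uv):
    i=ctrl.camera_info(n);K,R,t=map(np.array,(i["K"],i["R"],i["t"]))
    d=np.linalg.inv(K)@[*uv,1];return -R.T@t,R.T@d
def onz(n,uv,z):
    c,d=ray(n,uv);return c+d*(z-c[2])/d[2]
def cross(u1,u2,n1="top",n2="side"):
    a,d=ray(n1,u1);b,e=ray(n2,u2)
    s=np.linalg.lstsq(np.c_[d,-e],b-a,rcond=None)[0]
    p,q=a+s[0]*d,b+s[1]*e;return (p+q)/2,np.linalg.norm(p-q)
def blobs(im,lo,hi,roi,amin=4):
    x0,y0,x1,y1=roi;h=cv2.cvtColor(im[y0:y1,x0:x1],cv2.COLOR_RGB2HSV)
    n,l,st,c=cv2.connectedComponentsWithStats(cv2.inRange(h,lo,hi))
    return [(c[k]+[x0,y0],st[k]+[x0,y0,0,0,0]) for k in range(1,n) if st[k][4]>=amin]
E
python3 - <<'E'
from h import *
T=ctrl.capture("top");S=ctrl.capture("side")
C={"red":((0,150,90),(5,255,255)),"orange":((6,150,90),(18,255,255)),"blue":((105,120,60),(125,255,255)),"violet":((128,60,40),(160,255,255))}
for n,im,roi in(("top",T,(190,150,315,200)),("side",S,(315,125,365,195))):
    for k,(lo,hi) in C.items():
        for c,s in blobs(im,lo,hi,roi): print(n,k,c.round(1),s, onz(n,c,{"red":90,"orange":77}.get(k,70)).round(1))
a=cv2.resize(T[145:275,180:340][:, :, ::-1],None,fx=4,fy=4,interpolation=cv2.INTER_CUBIC)
cv2.imwrite("pics/tc.png",a)
b=cv2.resize(S[115:205,300:400][:, :, ::-1],None,fx=6,fy=6,interpolation=cv2.INTER_CUBIC)
cv2.imwrite("pics/sc.png",b)
# white/panel ends
for uv in((197,193),(304,196),(198,161),(257,165)): print(uv,onz("top",uv,44).round(1))
E
```

```text
top red [291.7 179.3] [289 176   7   7  33] [528.6  53.9  90. ]
top orange [217.2 176.7] [215 168   5  19  59] [535.9 264.5  77. ]
top blue [252.  179.7] [233 174  40  10 166] [530.1 167.4  70. ]
top blue [275.3 180.2] [275 179   2   4   6] [529.6 101.5  70. ]
top violet [241.7 177.9] [239 176   6   5  25] [534.8 196.8  70. ]
top violet [253.2 177.5] [248 177  11   2  21] [536.5 164.2  70. ]
side red [344.9 173.3] [343 169   5  10  40] [526.7  32.8  90. ]
side orange [337.4 137.5] [331 137  14   3  27] [536.  257.5  77. ]
side blue [339.5 156.1] [336 145   9  22  57] [528.5 154.2  70. ]
side violet [339.3 149.2] [338 148   4   3   9] [533.9 194.5  70. ]
(197, 193) [494.3 327.8  44. ]
(304, 196) [489.4  20.9  44. ]
(198, 161) [588.2 329.9  44. ]
(257, 165) [578.5 158.6  44. ]
```

View pics/tc.png

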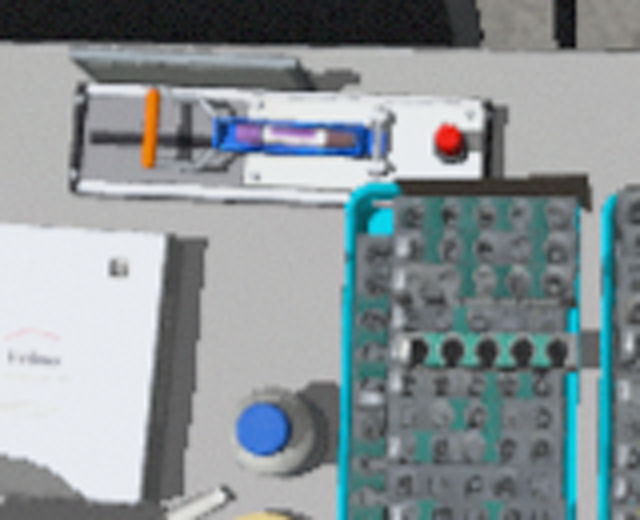

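View pics/sc.png

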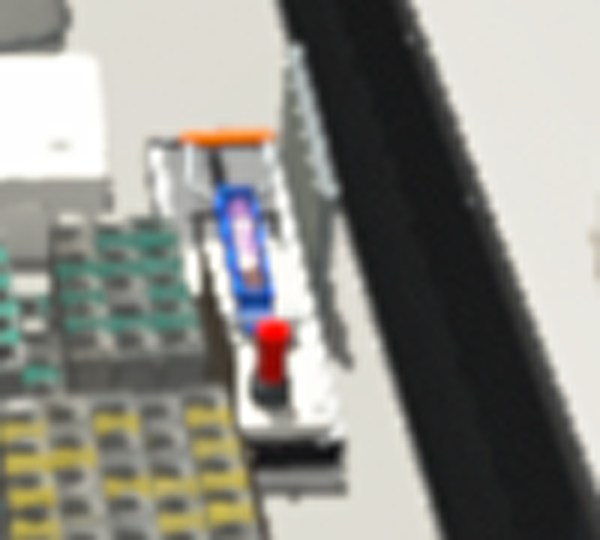

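```bash
python3 - <<'E'
from h import *
print(cross((324.5,194),(333.8,173.7)),cross((264.5,194),(329,152)), cross((291.7,179.3),(344.8,169.8)),cross((217.2,177),(337.4,137.5)))
print(onz("top",(291.7,179.3),92),onz("top",(217.2,177),79))
E
```

```text
(array([478.72120639, -38.47006448, 147.4816381 ]), np.float64(0.386084124534783)) (array([485.08740151, 125.62566319, 109.47718026]), np.float64(3.865883868425819)) (array([529.53945697,  53.99921075,  87.46848887]), np.float64(0.6321949642941901)) (array([536.86879566, 265.79909713,  71.44588604]), np.float64(1.0815115784816507))
[528.33493484  53.66890346  92.        ] [534.82449659 264.07072882  79.        ]
```

Request:
arm_command --increments '[{"dr": [0,0,-0.136],"offset": [0,0,0],"hand": 0.04},{"dr": [0,0,-0.136],"offset": [0,0,0],"hand": 0.04},{"dr": [0,0,-0.135],"offset": [0,0,0],"hand": 0.04},{"dr": [0,0,0],"offset": [-0.25,-0.3,0],"hand": 0.04},{"dr": [0,0,0],"offset": [-0.25,-0.3,0],"hand": 0.04},{"dr": [0,0,0],"offset": [-0.25,-0.3,0],"hand": 0.04},{"dr": [0,0,0],"offset": [-0.25,-0.3,0],"hand": 0.04},{"dr": [0,0,0],"offset": [-0.25,-0.3,0],"hand": 0.04}]'

```text
time_s: 1.0
eef_pos: [325.8, 306.5, 192.7]
ee_rot: [0.0, 0.016, 1.0, 0.0]
force: [-0.3, -0.1, 0.7]
grip_width: 0.521
grip_force: 0.0
```

Request:
arm_command --increments '[{"dr": [0,0,0],"offset": [-0.25,-0.3,0],"hand": 0.04},{"dr": [0,0,0],"offset": [-0.25,-0.3,0],"hand": 0.04},{"dr": [0,0,0],"offset": [-0.25,-0.3,0],"hand": 0.04},{"dr": [0,0,0],"offset": [-0.25,-0.3,0],"hand": 0.04},{"dr": [0,0,0],"offset": [-0.25,-0.3,0],"hand": 0.04},{"dr": [0,0,0],"offset": [-0.25,-0.3,0],"hand": 0.04},{"dr": [0,0,0],"offset": [-0.25,-0.3,0.1],"hand": 0.04},{"dr": [0,0,0],"offset": [0,0,0],"hand": 0.04}]'

```text
time_s: 1.8
eef_pos: [528.4, 45.5, 178.6]
ee_rot: [-0.001, 0.018, 1.0, -0.0]
force: [-0.3, 0.1, -0.4]
grip_width: 0.517
grip_force: 0.0
```

```bash
python3 - <<'E'
from h import *
s=ctrl.sense();print({k:s[k] for k in("time_s","joints","eef_pos","ee_rot","force","grip_width")})
i=ctrl.camera_info("wrist");print(i)
cv2.imwrite("pics/w1.png",ctrl.capture("wrist")[:,:,::-1])
E
```

```text
{'time_s': 1.8, 'joints': array([-1.34726024e-01,  3.37195810e-01,  1.50186006e+00, -8.56119807e-04,
        1.30481089e+00, -1.66836747e+00]), 'eef_pos': array([528.38338548,  45.49769269, 178.62076507]), 'ee_rot': array([-1.17723879e-03,  1.84633882e-02,  9.99828805e-01, -2.78326383e-04]), 'force': array([-0.33157089,  0.13131975, -0.40437658]), 'grip_width': 0.5170381735455731}
{'K': array([[309.70691629,   0.        , 317.11312815],
       [  0.        , 309.70691629, 197.17455867],
       [  0.        ,   0.        ,   1.        ]]), 'R': array([[ 3.71205291e-02,  9.99310419e-01, -8.67710774e-04],
       [ 9.47170169e-01, -3.49068799e-02,  3.18826256e-01],
       [ 3.18576110e-01, -1.26568690e-02, -9.47812780e-01]]), 't': array([ -64.91232438, -534.91690248,  199.76910634])}
```

View pics/w1.png

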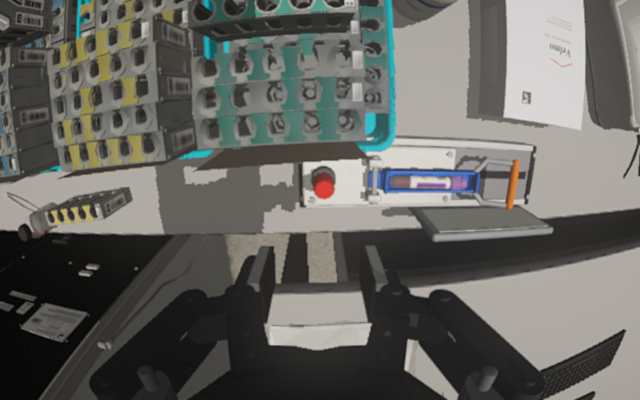

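The wrist picture shows the red knob at (323,182), the bar at (514,185), and clear space between the knob and the green racks. I'll refine the knob and bar positions from this view.

```bash
cat >> h.py <<'E'
def wonz(uv,z,i=None):
    i=i or ctrl.camera_info("wrist");K,R,t=i["K"],i["R"],i["t"]
    m=(np.array(uv)-K[:2,2])/K[0,0];r=np.linalg.norm(m)
    d=R.T@np.r_[np.sin(r)*m/r,np.cos(r)];c=-R.T@t
    return c+d*(z-c[2])/d[2]
E
python3 - <<'E'
from h import *
im=cv2.imread("pics/w1.png")[:,:,::-1]
for n,lo,hi in(("red",(0,150,60),(5,255,255)),("or",(6,150,60),(18,255,255))):
  for c,s in blobs(im,lo,hi,(295,130,560,230),20):
    print(n,c,s,wonz(c,86 if n=="red" else 77).round(1))
print(wonz((324,187),92)) 
g=im[160:212,300:350][:,:,::-1];cv2.imwrite("pics/k.png",cv2.resize(g,None,fx=10,fy=10,interpolation=cv2.INTER_CUBIC))
E
```

```text
red [323.99096386 186.89457831] [314 174  20  24 332] [526.8  54.   86. ]
or [512.5        184.39802632] [507 161  12  49 304] [532.4 262.8  77. ]
[525.07155308  53.96478632  92.        ]
```

View pics/k.png

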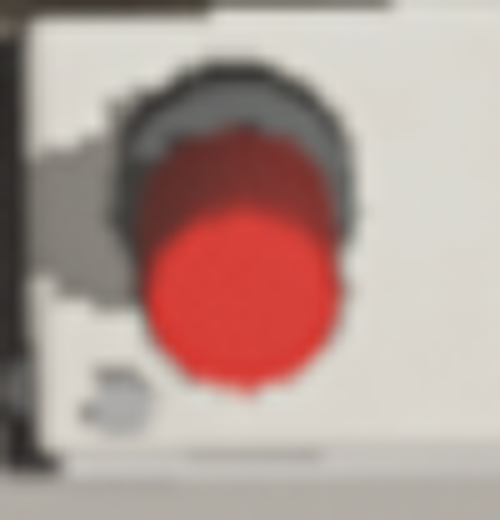

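Request:
arm_command --increments '[{"dr": [0,0,0],"offset": [0.008,0.071,0.1],"hand": 0.04},{"dr": [0,0,0],"offset": [0,0,0.25],"hand": 0.04},{"dr": [0,0,0],"offset": [0,0,0.25],"hand": 0.04},{"dr": [0,0,0],"offset": [0,0,0.22],"hand": 0.04},{"dr": [0,0,0],"offset": [0,0,0.1],"hand": 0.04},{"dr": [0,0,0],"offset": [0,0,0],"hand": 0.04}]' --grip_force 30

```text
time_s: 2.45
eef_pos: [524.9, 59.3, 69.2]
ee_rot: [-0.001, 0.015, 1.0, 0.0]
force: [-0.3, 0.3, -0.2]
grip_width: 0.521
grip_force: 0.0
```

Request:
arm_command --increments '[{"dr": [0,0,0],"offset": [0,0,0],"hand": -0.3},{"dr": [0,0,0],"offset": [0,0,0],"hand": -0.45},{"dr": [0,0,0],"offset": [0,0,0],"hand": -0.6},{"dr": [0,0,0],"offset": [0,0,0],"hand": -1},{"dr": [0,0,0],"offset": [0,0,0],"hand": -1},{"dr": [0,0,0],"offset": [0,0,0],"hand": -1}]'

```text
time_s: 3.05
eef_pos: [526.2, 58.0, 70.4]
ee_rot: [0.0, 0.016, 1.0, 0.0]
force: [0.6, 0.4, -0.2]
grip_width: -0.003
grip_force: 0.0
```

```bash
python3 - <<'E'
from h import *
s=ctrl.sense();print({k:s[k] for k in("time_s","eef_pos","ee_rot","force","grip_width","grip_force")})
im=ctrl.capture("wrist")
print([ (n,c.round(1),st) for n,lo,hi in(("red",(0,150,40),(5,255,255)),("or",(6,150,60),(18,255,255))) for c,st in blobs(im,lo,hi,(200,100,640,400),15)])
cv2.imwrite("pics/w2.png",im[100:360,180:560][:,:,::-1].repeat(2,0).repeat(2,1))
E
```

```text
{'time_s': 3.05, 'eef_pos': array([526.22357604,  57.99412126,  70.42278415]), 'ee_rot': array([1.01009625e-04, 1.61260469e-02, 9.99869962e-01, 3.58528972e-06]), 'force': array([ 0.55399164,  0.40548105, -0.24293222]), 'grip_width': -0.0030290603504685375, 'grip_force': 0.0}
[('red', array([305.2, 238.3]), array([291, 227,  31,  27, 571])), ('red', array([504.5, 395.1]), array([498, 387,  14,  13,  97])), ('or', array([567.3, 226. ]), array([556, 194,  23,  64, 564]))]
```

View pics/w2.png

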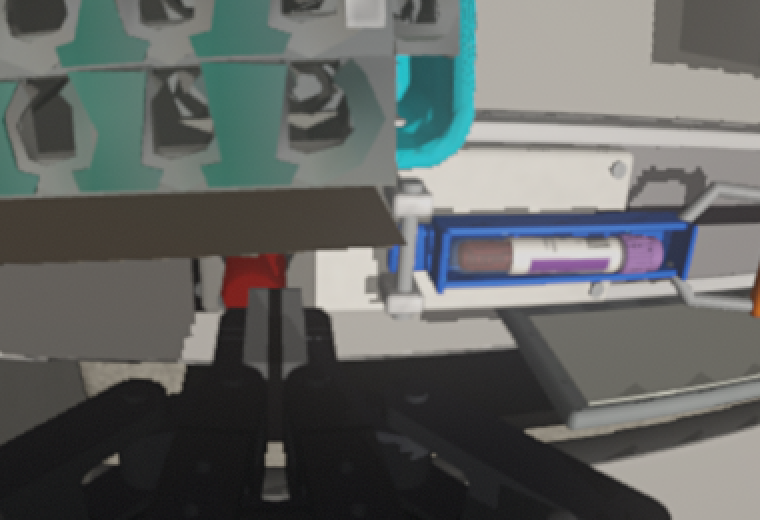

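The closed fingertips are at full-image (317,245). The red knob, around (307,238), is not between them and lies towards the base. I'll check where those points are in world coordinates.

```bash
python3 - <<'E'
from h import *
i=ctrl.camera_info("wrist");K,R,t=i["K"],i["R"],i["t"];print("cam",-R.T@t)
def proj(X):
    p=R@np.array(X,float)+t;th=np.arctan2(np.hypot(p[0],p[1]),p[2]);return (K[:2,2]+K[0,0]*th*p[:2]/np.hypot(p[0],p[1])).round(1)
print("tcp",proj(ctrl.sense()["eef_pos"]))
for x in(505,515,527):print(x,[proj((x,54,z)) for z in(92,82,60)])
T=ctrl.capture("top")
print([(c,s,onz("top",c,92)) for c,s in blobs(T,(0,150,60),(5,255,255),(270,150,315,200))])
S=ctrl.capture("side");print([(c,s) for c,s in blobs(S,(0,150,60),(5,255,255),(320,150,365,195))])
cv2.imwrite("pics/s3.png",cv2.resize(S[100:210,290:400][:,:,::-1],None,fx=5,fy=5,interpolation=cv2.INTER_CUBIC))
E
```

```text
cam [442.78654614  60.75438935 251.38383043]
tcp [317.1 229.7]
505 [array([308.6, 211.5]), array([309.1, 205.2]), array([309.9, 193.5])]
515 [array([309.4, 227.9]), array([309.8, 221. ]), array([310.5, 207.9])]
527 [array([310.3, 246.7]), array([310.6, 239.1]), array([311.2, 224.5])]
[]
[(array([344.86842105, 173.5       ]), array([343, 169,   5,  10,  38]))]
```

View pics/s3.png

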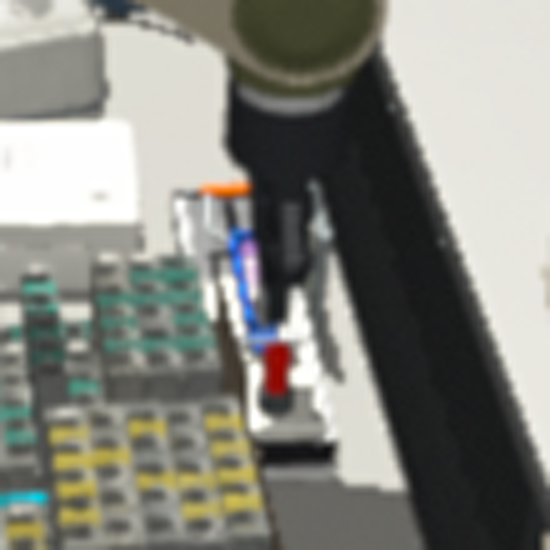

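```bash
python3 - <<'E'
from h import *
def wray(uv):
    a=wonz(uv,0);i=ctrl.camera_info("wrist");c=-i["R"].T@i["t"];return c,a-c
def sproj(X,n="side"):
    i=ctrl.camera_info(n);p=i["K"]@(i["R"]@np.array(X)+i["t"]);return p[:2]/p[2]
a,d=wray((317,245));b,e=ray("side",(345,163.6))
s=np.linalg.lstsq(np.c_[d,-e],b-a,rcond=None)[0];print(a+s[0]*d,b+s[1]*e)
print("tcp side",sproj((526.2,58,70.4)),"knob top/bot",sproj((527.5,54,92)),sproj((527.5,54,60)),"tip at y78",sproj((527,78,100)))
E
```

```text
[520.3157484   58.15016775 102.77742512] [530.28420212  60.04779884 107.94698034]
tcp side [343.201766   173.27321686] knob top/bot [344.1587607  168.73625273] [343.60911761 176.50811067] tip at y78 [342.99316521 162.30829337]
```

The fingertips triangulate to about z 103, well above the reported TCP of 70, so the grasp closed above the knob. I'll open, centre, go 20 mm lower (safe under either reading of the height), and close again.

Request:
arm_command --increments '[{"dr": [0,0,0],"offset": [-0.012,-0.033,0],"hand": 0.04},{"dr": [0,0,0],"offset": [0,0,0],"hand": 0.04},{"dr": [0,0,0],"offset": [0,0,0],"hand": 0.04},{"dr": [0,0,0],"offset": [0,0,0.08],"hand": 0.04},{"dr": [0,0,0],"offset": [0,0,0.08],"hand": 0.04},{"dr": [0,0,0],"offset": [0,0,0],"hand": 0.04},{"dr": [0,0,0],"offset": [0,0,0],"hand": 0.04}]'

```text
time_s: 3.9
eef_pos: [527.3, 54.1, 50.7]
ee_rot: [-0.0, 0.016, 1.0, 0.0]
force: [0.2, -0.2, -0.4]
grip_width: 0.516
grip_force: 0.0
```

```bash
python3 - <<'E'
from h import *
s=ctrl.sense();print({k:s[k] for k in("time_s","eef_pos","force","grip_width","grip_force")})
im=ctrl.capture("wrist");S=ctrl.capture("side")
a=im[180:300,250:390][:,:,::-1].repeat(3,0).repeat(3,1)
b=cv2.resize(S[140:200,310:380][:,:,::-1],(420,360),interpolation=cv2.INTER_CUBIC)
cv2.imwrite("pics/w4.png",np.hstack([a[:360,:380],b]))
E
```

```text
{'time_s': 3.9, 'eef_pos': array([527.27186764,  54.09871305,  50.66316926]), 'force': array([ 0.21917447, -0.16590652, -0.36416381]), 'grip_width': 0.5164670647863884, 'grip_force': 0.0}
```

View pics/w4.png

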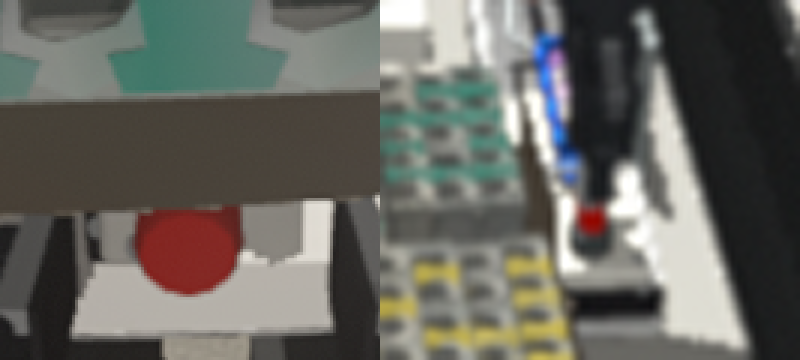

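The knob is now between the open fingers (left half, centre at crop (187,250)). In the side view (right half) the near finger covers the top part of the knob. I'll close gently.

Request:
arm_command --increments '[{"dr": [0,0,0],"offset": [0,0,0],"hand": -0.2},{"dr": [0,0,0],"offset": [0,0,0],"hand": -0.4},{"dr": [0,0,0],"offset": [0,0,0],"hand": -0.55},{"dr": [0,0,0],"offset": [0,0,0],"hand": -0.7},{"dr": [0,0,0],"offset": [0,0,0],"hand": -0.8},{"dr": [0,0,0],"offset": [0,0,0],"hand": -0.8}]' --grip_force 30

```text
time_s: 4.6
eef_pos: [527.7, 54.0, 51.5]
ee_rot: [0.0, 0.016, 1.0, -0.0]
force: [-0.3, -0.8, 4.7]
grip_width: 0.19
grip_force: 29.4
```

Request:
arm_command --increments '[{"dr": [0,0,0],"offset": [0,0,-0.025],"hand": -0.8},{"dr": [0,0,0],"offset": [0,0,-0.025],"hand": -0.8},{"dr": [0,0,0],"offset": [0,0,-0.025],"hand": -0.8},{"dr": [0,0,0],"offset": [0,0,0],"hand": -0.8},{"dr": [0,0,0],"offset": [0,0,0],"hand": -0.8}]'

```text
time_s: 5.1
eef_pos: [527.4, 54.0, 59.8]
ee_rot: [-0.0, 0.016, 1.0, -0.0]
force: [2.7, -1.4, -7.5]
grip_width: 0.188
grip_force: 29.4
```

Request:
arm_command --increments '[{"dr": [0,0,0],"offset": [0,0.02,0],"hand": -0.8},{"dr": [0,0,0],"offset": [0,0.02,0],"hand": -0.8},{"dr": [0,0,0],"offset": [0,0.02,0],"hand": -0.8},{"dr": [0,0,0],"offset": [0,0.02,0],"hand": -0.8},{"dr": [0,0,0],"offset": [0,0,0],"hand": -0.8},{"dr": [0,0,0],"offset": [0,0,0],"hand": -0.8}]'

```text
time_s: 5.7
eef_pos: [527.7, 64.1, 60.0]
ee_rot: [-0.0, 0.016, 1.0, 0.0]
force: [2.5, 1.8, -6.4]
grip_width: 0.189
grip_force: 29.4
```

Request:
arm_command --increments '[{"dr": [0,0,0],"offset": [0,0.04,0],"hand": -0.8},{"dr": [0,0,0],"offset": [0,0.04,0],"hand": -0.8},{"dr": [0,0,0],"offset": [0,0.04,0],"hand": -0.8},{"dr": [0,0,0],"offset": [0,0.04,0],"hand": -0.8},{"dr": [0,0,0],"offset": [0,0.04,0],"hand": -0.8},{"dr": [0,0,0],"offset": [0,0.04,0],"hand": -0.8},{"dr": [0,0,0],"offset": [0,0.04,0],"hand": -0.8},{"dr": [0,0,0],"offset": [0,0,0],"hand": -0.8}]'

```text
time_s: 6.5
eef_pos: [528.8, 98.2, 60.1]
ee_rot: [-0.0, 0.016, 1.0, 0.0]
force: [1.3, 2.5, -6.7]
grip_width: 0.192
grip_force: 29.5
```

```bash
python3 - <<'E'
from h import *
s=ctrl.sense();print({k:s[k] for k in("time_s","eef_pos","force","grip_width","joints")})
T=ctrl.capture("top");print([(c,s) for c,s in blobs(T,(6,150,90),(18,255,255),(180,150,315,200))])
E
```

```text
{'time_s': 6.5, 'eef_pos': array([528.77834036,  98.16626117,  60.06953206]), 'force': array([ 1.31278761,  2.49545387, -6.72356242]), 'grip_width': 0.19233937104132473, 'joints': array([-3.48535235e-02,  4.81165719e-01,  1.62520146e+00,  9.20625385e-04,
        1.03532838e+00, -1.57449626e+00])}
[(array([200.50746269, 176.05970149]), array([199, 166,   4,  21,  67]))]
```

Request:
arm_command --increments '[{"dr": [0,0,0],"offset": [0,0,0],"hand": -0.3},{"dr": [0,0,0],"offset": [0,0,0],"hand": 0.04},{"dr": [0,0,0],"offset": [0,0,0],"hand": 0.04},{"dr": [0,0,0],"offset": [0,0,0.1],"hand": 0.04},{"dr": [0,0,0],"offset": [0,0,0.1],"hand": 0.04},{"dr": [0,0,0],"offset": [0,0,0.08],"hand": 0.04},{"dr": [0,0,0],"offset": [0,0,0],"hand": 0.04},{"dr": [0,0,0],"offset": [0,0,0],"hand": 0.04}]'

```text
time_s: 7.35
eef_pos: [528.8, 97.2, 26.2]
ee_rot: [-0.0, 0.016, 1.0, -0.0]
force: [0.3, -0.3, 0.1]
grip_width: 0.519
grip_force: 0.0
```

```bash
python3 - <<'E'
from h import *
s=ctrl.sense();print({k:s[k] for k in("time_s","eef_pos","force","grip_width","grip_force")})
im=ctrl.capture("wrist");S=ctrl.capture("side")
a=im[180:300,250:390][:,:,::-1].repeat(3,0).repeat(3,1)
b=cv2.resize(S[130:190,310:380][:,:,::-1],(420,360),interpolation=cv2.INTER_CUBIC)
cv2.imwrite("pics/w5.png",np.hstack([a[:360,:380],b]))
E
```

```text
{'time_s': 7.35, 'eef_pos': array([528.81516537,  97.20432756,  26.22756153]), 'force': array([ 0.28990656, -0.26563053,  0.13719253]), 'grip_width': 0.5185195507650364, 'grip_force': 0.0}
```

View pics/w5.png

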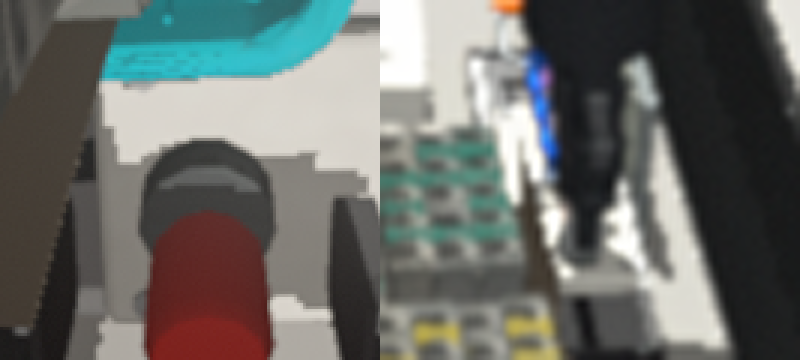

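The left half shows the collar at crop (207,185) centred between the open finger edges, which are at crop columns 75 and 333. The right half shows the near fingertip at about (344,171.7) in the side image. I'll solve for the true tip height.

```bash
python3 - <<'E'
from h import *
i=ctrl.camera_info("wrist");c=-i["R"].T@i["t"]
for uv in((275,240),(361,245),(319,227)):
    d=wonz(uv,0)-c
    print(uv,[(x,(c+d*(x-c[0])/d[0]).round(1)) for x in(516,518,530)])
b,e=ray("side",(344,171.7))
for y in(66,70,75):print((b+e*(y-b[1])/e[1]).round(1))
E
```

```text
(275, 240) [(516, array([516. ,  76.1,  66.7])), (518, array([518. ,  75.4,  62.6])), (530, array([530. ,  71.3,  38.6]))]
(361, 245) [(516, array([516. , 119. ,  74.8])), (518, array([518. , 119.5,  71.1])), (530, array([530. , 122.8,  48.4]))]
(319, 227) [(516, array([516. ,  98.7,  51.8])), (518, array([518. ,  98.6,  47.4])), (530, array([530. ,  98.4,  20.8]))]
[530.1  66.   70.4]
[530.9  70.   67.3]
[531.9  75.   63.3]
```

Request:
arm_command --increments '[{"dr": [0,0,0],"offset": [0,0,0.04],"hand": 0.04},{"dr": [0,0,0],"offset": [0,0,0.04],"hand": 0.04},{"dr": [0,0,0],"offset": [0,0,0.02],"hand": 0.04},{"dr": [0,0,0],"offset": [0,0,0],"hand": 0.04}]'

```text
time_s: 7.85
eef_pos: [528.6, 97.2, 14.0]
ee_rot: [-0.0, 0.016, 1.0, -0.0]
force: [-0.5, -0.8, 0.2]
grip_width: 0.521
grip_force: 0.0
```

```bash
cat > m.py <<'E'
from h import *
# wrist measurement: red knob blob box and rows of tip in the columns of left finger
s=ctrl.sense();im=ctrl.capture("wrist")
print(s["time_s"],s["eef_pos"].round(1),s["force"].round(1),round(s["grip_width"],3),round(s["grip_force"],1))
for c,st in blobs(im,(0,130,40),(6,255,255),(250,180,390,400),60):print("red",c.round(1),st)
E
python3 m.py
python3 - <<'E'
from h import *
g=cv2.cvtColor(ctrl.capture("wrist"),cv2.COLOR_RGB2GRAY)
for c in(268,272,365,370):print(c,g[215:275:3,c])
S=ctrl.capture("side");print(S[162:184,341:348].mean(2).astype(int))
E
```

```text
7.85 [528.6  97.2  14. ] [-0.5 -0.8  0.2] 0.521 0.0
red [319.2 299.5] [ 297  263   45   72 2626]
268 [64 65 67 65 65 66 65 65 64 65 65 65 64 64 73 53 37 38 29 28]
272 [66 66 66 66 66 67 65 66 66 65 75 42 32 33 34 32 32 31 31 31]
365 [213 213 213 214 215 214 213 214 216 182 107  69  58  56  55  54  52  51
  48  48]
370 [213 213 213 215 215 215 213 213 213 176 111  98  97  97  96  90  77  59
  50  48]
[[ 28  27  27  27  30  29  26]
 [ 26  27  27  29  28  28  26]
 [ 28  28  29  28  29  27  26]
 [ 53  30  32  35  36  33  28]
 [ 80  33  35  38  39  37  34]
 [ 76  35  31  33  34  39  54]
 [ 74  48  29  29  33  59 111]
 [ 86  59  33  29  42  81 163]
 [ 83  54  32  32  44  87 163]
 [ 84  53  31  31  48  91 133]
 [ 88  53  32  29  49  93 125]
 [103  57  37  40  55  95 127]
 [125  86  78  80  87 109 130]
 [136 129 129 131 133 139 143]
 [149 150 152 154 155 155 156]
 [148 148 149 150 150 149 148]
 [129 129 129 131 134 134 132]
 [ 87  74  68  73  90  96  95]
 [ 72  44  23  36  69  79  79]
 [ 76  50  24  31  61  77  80]
 [ 76  56  29  26  53  74  80]
 [ 78  62  34  23  45  74  81]]
```

Request:
arm_command --increments '[{"dr": [0,0,0],"offset": [0,0,0.025],"hand": 0.04},{"dr": [0,0,0],"offset": [0,0,0.02],"hand": 0.04},{"dr": [0,0,0],"offset": [0,0,0],"hand": 0.04}]'

```text
time_s: 8.3
eef_pos: [528.6, 97.2, 8.7]
ee_rot: [-0.0, 0.016, 1.0, -0.0]
force: [0.5, 0.5, -0.1]
grip_width: 0.52
grip_force: 0.0
```

```bash
python3 m.py
python3 - <<'E'
from h import *
S=ctrl.capture("side");print(S[168:180,341:348].mean(2).astype(int))
i=ctrl.camera_info("side")
for X in((530,60,44),(530,68,44),(530,75,44),(530,82,44),(530,85,58)):
    p=i["K"]@(i["R"]@np.array(X)+i["t"]);print(X,(p[:2]/p[2]).round(1))
E
```

```text
8.3 [528.6  97.2   8.7] [ 0.5  0.5 -0.1] 0.52 0.0
red [319.3 306.8] [ 296  269   48   75 2853]
[[ 43  32  31  34  35  39  59]
 [ 58  39  29  30  35  59 114]
 [ 78  50  30  29  45  83 151]
 [ 84  54  32  29  49  92 134]
 [ 88  54  31  30  50  95 127]
 [ 84  50  32  29  49  96 127]
 [ 78  48  35  33  54 101 130]
 [ 97  75  68  66  80 117 140]
 [129 120 116 116 119 139 152]
 [144 144 142 143 143 145 147]
 [130 129 130 131 135 135 132]
 [ 87  74  67  74  91  96  95]]
(530, 60, 44) [343.8 179.1]
(530, 68, 44) [343.4 177.6]
(530, 75, 44) [343.1 176.3]
(530, 82, 44) [342.8 175. ]
(530, 85, 58) [342.9 171.2]
```

Request:
arm_command --increments '[{"dr": [0,0,0],"offset": [0,0,0],"hand": -0.25},{"dr": [0,0,0],"offset": [0,0,0],"hand": -0.25},{"dr": [0,0,0],"offset": [0,0.02,0],"hand": -0.25},{"dr": [0,0,0],"offset": [0,0.02,0],"hand": -0.25},{"dr": [0,0,0],"offset": [0,0.02,0],"hand": -0.25},{"dr": [0,0,0],"offset": [0,0.015,0],"hand": -0.25},{"dr": [0,0,0],"offset": [0,0,0],"hand": -0.25}]'

```text
time_s: 9.1
eef_pos: [529.2, 105.8, 9.1]
ee_rot: [-0.0, 0.016, 1.0, -0.001]
force: [-0.8, -4.9, 1.4]
grip_width: 0.373
grip_force: 2.1
```

```bash
python3 m.py
```

```text
9.1 [529.2 105.8   9.1] [-0.8 -4.9  1.4] 0.373 2.1
red [309.5 305.9] [ 285  268   49   74 2871]
```

Request:
arm_command --increments '[{"dr": [0,0,0],"offset": [0,0.01,0],"hand": -0.25},{"dr": [0,0,0],"offset": [0,0.01,0],"hand": -0.25},{"dr": [0,0,0],"offset": [0,0.01,0],"hand": -0.25},{"dr": [0,0,0],"offset": [0,0.005,0],"hand": -0.25}]'

```text
time_s: 9.55
eef_pos: [529.3, 109.9, 9.1]
ee_rot: [-0.0, 0.016, 1.0, -0.001]
force: [-1.2, -5.9, 1.1]
grip_width: 0.37
grip_force: 2.9
```

```bash
python3 m.py
```

```text
9.55 [529.3 109.9   9.1] [-1.2 -5.9  1.1] 0.37 2.9
red [309.3 305.9] [ 285  268   49   75 2873]
```

Request:
arm_command --increments '[{"dr": [0,0,0],"offset": [0,0.01,0],"hand": -0.25},{"dr": [0,0,0],"offset": [0,0.01,0],"hand": -0.25},{"dr": [0,0,0],"offset": [0,0.01,0],"hand": -0.25},{"dr": [0,0,0],"offset": [0,0.005,0],"hand": -0.25}]'

```text
time_s: 10.0
eef_pos: [529.4, 114.1, 9.1]
ee_rot: [-0.0, 0.016, 1.0, -0.001]
force: [-0.1, -6.1, 1.4]
grip_width: 0.375
grip_force: 3.1
```

```bash
python3 m.py
```

```text
10.0 [529.4 114.1   9.1] [-0.1 -6.1  1.4] 0.375 3.1
red [309.3 306. ] [ 285  268   49   75 2874]
```

Request:
arm_command --increments '[{"dr": [0,0,0],"offset": [0,0.01,0],"hand": -0.25},{"dr": [0,0,0],"offset": [0,0.01,0],"hand": -0.25},{"dr": [0,0,0],"offset": [0,0.01,0],"hand": -0.25},{"dr": [0,0,0],"offset": [0,0.005,0],"hand": -0.25}]'

```text
time_s: 10.45
eef_pos: [529.5, 118.3, 9.1]
ee_rot: [-0.0, 0.016, 1.0, -0.001]
force: [-0.5, -5.9, -0.5]
grip_width: 0.376
grip_force: 2.9
```

```bash
python3 m.py
```

```text
10.45 [529.5 118.3   9.1] [-0.5 -5.9 -0.5] 0.376 2.9
red [309.3 306. ] [ 285  268   49   75 2870]
```

Request:
arm_command --increments '[{"dr": [0,0,0],"offset": [0,0.01,0],"hand": -0.25},{"dr": [0,0,0],"offset": [0,0.01,0],"hand": -0.25},{"dr": [0,0,0],"offset": [0,0.01,0],"hand": -0.25},{"dr": [0,0,0],"offset": [0,0.005,0],"hand": -0.25}]'

```text
time_s: 10.9
eef_pos: [529.6, 122.5, 9.1]
ee_rot: [-0.0, 0.016, 1.0, -0.001]
force: [-0.8, -6.8, 1.5]
grip_width: 0.374
grip_force: 3.3
```

```bash
python3 m.py
```

```text
10.9 [529.6 122.5   9.1] [-0.8 -6.8  1.5] 0.374 3.3
red [309.3 306. ] [ 285  268   49   75 2872]
```

Request:
arm_command --increments '[{"dr": [0,0,0],"offset": [0,0.01,0],"hand": -0.25},{"dr": [0,0,0],"offset": [0,0.01,0],"hand": -0.25},{"dr": [0,0,0],"offset": [0,0.01,0],"hand": -0.25},{"dr": [0,0,0],"offset": [0,0.005,0],"hand": -0.25}]'

```text
time_s: 11.35
eef_pos: [529.7, 126.7, 9.1]
ee_rot: [-0.0, 0.016, 1.0, -0.001]
force: [-1.1, -5.8, 0.5]
grip_width: 0.377
grip_force: 3.0
```

```bash
python3 m.py
```

```text
11.35 [529.7 126.7   9.1] [-1.1 -5.8  0.5] 0.377 3.0
red [309.3 306.1] [ 285  268   49   75 2877]
```

Request:
arm_command --increments '[{"dr": [0,0,0],"offset": [0,0.01,0],"hand": -0.25},{"dr": [0,0,0],"offset": [0,0.01,0],"hand": -0.25},{"dr": [0,0,0],"offset": [0,0.01,0],"hand": -0.25},{"dr": [0,0,0],"offset": [0,0.005,0],"hand": -0.25}]'

```text
time_s: 11.8
eef_pos: [529.9, 130.9, 9.1]
ee_rot: [-0.0, 0.016, 1.0, -0.001]
force: [-0.7, -6.0, 1.6]
grip_width: 0.376
grip_force: 2.9
```

```bash
python3 m.py
```

```text
11.8 [529.9 130.9   9.1] [-0.7 -6.   1.6] 0.376 2.9
red [309.4 306.1] [ 286  268   48   75 2874]
```

Request:
arm_command --increments '[{"dr": [0,0,0],"offset": [0,0.01,0],"hand": -0.25},{"dr": [0,0,0],"offset": [0,0.01,0],"hand": -0.25},{"dr": [0,0,0],"offset": [0,0.01,0],"hand": -0.25},{"dr": [0,0,0],"offset": [0,0.005,0],"hand": -0.25}]'

```text
time_s: 12.25
eef_pos: [530.0, 135.1, 9.1]
ee_rot: [-0.0, 0.016, 1.0, -0.001]
force: [-0.7, -6.9, 1.2]
grip_width: 0.372
grip_force: 3.3
```

```bash
python3 m.py
```

```text
12.25 [530.  135.1   9.1] [-0.7 -6.9  1.2] 0.372 3.3
red [309.3 306.1] [ 286  268   48   75 2881]
```

Request:
arm_command --increments '[{"dr": [0,0,0],"offset": [0,0.01,0],"hand": -0.25},{"dr": [0,0,0],"offset": [0,0.01,0],"hand": -0.25},{"dr": [0,0,0],"offset": [0,0.01,0],"hand": -0.25},{"dr": [0,0,0],"offset": [0,0.005,0],"hand": -0.25}]'

```text
time_s: 12.7
eef_pos: [530.1, 139.5, 9.1]
ee_rot: [-0.0, 0.016, 1.0, -0.0]
force: [-0.2, -1.3, 0.5]
grip_width: 0.379
grip_force: 0.9
```

```bash
python3 m.py
```

```text
12.7 [530.1 139.5   9.1] [-0.2 -1.3  0.5] 0.379 0.9
red [309.9 297.1] [ 287  261   46   71 2609]
```

The catch dropped: the knob moved up 7 px in the wrist view and the push force fell to about 1 N. I'll back off, rise, and move towards the bar.

Request:
arm_command --increments '[{"dr": [0,0,0],"offset": [0,-0.02,0],"hand": -0.2},{"dr": [0,0,0],"offset": [0,-0.005,-0.1],"hand": -0.2},{"dr": [0,0,0],"offset": [0,0,-0.3],"hand": -0.2},{"dr": [0,0,0],"offset": [0,0,-0.35],"hand": 0.1},{"dr": [0,0,0],"offset": [0,0.25,-0.2],"hand": 0.1},{"dr": [0,0,0],"offset": [0,0.35,0],"hand": 0.1},{"dr": [0,0,0],"offset": [0,0.35,0],"hand": 0.1},{"dr": [0,0,0],"offset": [0,0.35,0],"hand": 0.1}]'

```text
time_s: 13.55
eef_pos: [535.1, 294.5, 124.4]
ee_rot: [0.001, 0.016, 1.0, 0.0]
force: [0.2, -0.7, -0.4]
grip_width: 0.552
grip_force: 0.0
```

Request:
arm_command --increments '[{"dr": [0,0,0],"offset": [0,0.3,0],"hand": 0.1},{"dr": [0,0,0],"offset": [0,0,0],"hand": 0.1},{"dr": [0,0,0],"offset": [0,0,0],"hand": 0.1}]'

```text
time_s: 13.85
eef_pos: [536.1, 329.1, 123.5]
ee_rot: [0.0, 0.015, 1.0, 0.0]
force: [0.0, -0.9, -0.0]
grip_width: 0.548
grip_force: 0.0
```

```bash
python3 - <<'E'
from h import *
s=ctrl.sense();print(s["time_s"],s["eef_pos"].round(1),s["force"].round(1),round(s["grip_width"],3),s["ee_rot"].round(3))
i=ctrl.camera_info("wrist");im=ctrl.capture("wrist");T=ctrl.capture("top");S=ctrl.capture("side")
for c,st in blobs(im,(6,150,50),(18,255,255),(200,100,640,330),60):print("w or",c.round(1),st,wonz(c,77,i).round(1))
for c,st in blobs(im,(0,150,50),(5,255,255),(0,100,640,330),60):print("w red",c.round(1),st,wonz(c,86,i).round(1))
for n,I,r in(("top",T,(150,150,315,200)),("side",S,(315,115,365,195))):
  for k,lo,hi,z in(("or",(6,150,60),(18,255,255),77),("red",(0,150,60),(5,255,255),90)):
    for c,st in blobs(I,lo,hi,r):print(n,k,c.round(1),st,onz(n,c,z).round(1))
E
```

```text
13.85 [536.1 329.1 123.5] [ 0.  -0.9 -0. ] 0.548 [0.    0.015 1.    0.   ]
w or [339.4 203.1] [334 170  12  67 691] [535.3 346.5  77. ]
w red [109.8 204.4] [ 95 191  31  28 545] [527.8 144.8  86. ]
top red [261.7 178.1] [259 175   7   7  35] [531.  137.5  90. ]
side or [335.5 124.5] [329 124  13   2  24] [541.3 344.6  77. ]
side red [341.7 158.2] [340 154   5   9  34] [528.7 114.1  90. ]
```

Request:
arm_command --increments '[{"dr": [0,0,0],"offset": [0,0.152,0],"hand": -0.15},{"dr": [0,0,0],"offset": [0,0,0],"hand": -0.15},{"dr": [0,0,0],"offset": [0,0,0.25],"hand": -0.15},{"dr": [0,0,0],"offset": [0,0,0.25],"hand": -0.15},{"dr": [0,0,0],"offset": [0,0,0.2],"hand": -0.15},{"dr": [0,0,0],"offset": [0,0,0.13],"hand": -0.15},{"dr": [0,0,0],"offset": [0,0,0],"hand": -0.15},{"dr": [0,0,0],"offset": [0,0,0],"hand": -0.15}]'

```text
time_s: 14.8
eef_pos: [537.5, 346.7, 24.6]
ee_rot: [0.001, 0.016, 1.0, 0.0]
force: [0.0, 0.7, 0.7]
grip_width: 0.424
grip_force: 0.0
```

```bash
python3 - <<'E'
from h import *
s=ctrl.sense();print(s["time_s"],s["eef_pos"].round(1),s["force"].round(1),round(s["grip_width"],3))
i=ctrl.camera_info("wrist");im=ctrl.capture("wrist")
for c,st in blobs(im,(6,150,40),(18,255,255),(200,100,640,400),60):print("w or",c.round(1),st,wonz(c,77,i).round(1))
h=cv2.cvtColor(im,cv2.COLOR_RGB2HSV)
print(cv2.cvtColor(im,cv2.COLOR_RGB2GRAY)[250,265:375:3])
E
```

```text
14.8 [537.5 346.7  24.6] [0.  0.7 0.7] 0.424
w or [317.  265.5] [ 307  217   21  100 1760] [532.4 346.8  77. ]
[ 72  68  67  69  39  31  34  33  31  69  90  90  91 112 104 109 126 135
 137 134 121  91  92  92  93  95 162 161 161 132  43  69  86  84  91 162
 161]
```

Request:
arm_command --increments '[{"dr": [0,0,0],"offset": [0,0,0],"hand": -0.4},{"dr": [0,0,0],"offset": [0,0,0],"hand": -0.65},{"dr": [0,0,0],"offset": [0,0,0],"hand": -0.85},{"dr": [0,0,0],"offset": [0,0,0],"hand": -1},{"dr": [0,0,0],"offset": [0,0,0],"hand": -1},{"dr": [0,0,0],"offset": [0,0,0],"hand": -1}]' --grip_force 25

```text
time_s: 15.45
eef_pos: [537.2, 347.1, 24.2]
ee_rot: [0.001, 0.016, 1.0, 0.0]
force: [-0.7, -0.3, 5.7]
grip_width: 0.104
grip_force: 24.6
```

```bash
python3 - <<'E'
import numpy as np
# bar path about the hinge: angle a0 to a0+th ; shifts in units of 120 mm, viewer y and z
a0=np.arctan2(16,158);r=np.hypot(16,158)
th=np.linspace(0,0.76,16+1);y=r*np.cos(a0+th);z=r*np.sin(a0+th)
print(np.c_[th[1:],np.diff(y)/120,-np.diff(z)/120].round(3));print(y[-1]-y[0],z[-1]-z[0])
E
```

```text
[[ 0.048 -0.008 -0.062]
 [ 0.095 -0.011 -0.062]
 [ 0.143 -0.014 -0.061]
 [ 0.19  -0.017 -0.061]
 [ 0.238 -0.019 -0.06 ]
 [ 0.285 -0.022 -0.059]
 [ 0.332 -0.025 -0.058]
 [ 0.38  -0.028 -0.056]
 [ 0.428 -0.03  -0.055]
 [ 0.475 -0.033 -0.054]
 [ 0.522 -0.035 -0.052]
 [ 0.57  -0.038 -0.05 ]
 [ 0.618 -0.04  -0.048]
 [ 0.665 -0.042 -0.046]
 [ 0.712 -0.045 -0.044]
 [ 0.76  -0.047 -0.042]]
-54.49865342470579 104.4469644993216
```

Request:
arm_command --increments '[{"dr": [0,0,0],"offset": [0,-0.008,-0.062],"hand": -1},{"dr": [0,0,0],"offset": [0,-0.011,-0.062],"hand": -1},{"dr": [0,0,0],"offset": [0,-0.014,-0.061],"hand": -1},{"dr": [0,0,0],"offset": [0,-0.017,-0.061],"hand": -1},{"dr": [0,0,0],"offset": [0,0,0],"hand": -1}]'

```text
time_s: 15.95
eef_pos: [536.9, 340.8, 54.3]
ee_rot: [0.0, 0.016, 1.0, 0.0]
force: [2.2, 0.9, 0.2]
grip_width: 0.099
grip_force: 24.7
```

```bash
cat > n.py <<'E'
from h import *
s=ctrl.sense();print(s["time_s"],s["eef_pos"].round(1),s["force"].round(1),round(s["grip_width"],3))
T=ctrl.capture("top");S=ctrl.capture("side")
for n,I,r in(("top",T,(150,140,315,200)),("side",S,(310,80,375,195))):
  for k,lo,hi in(("or",(6,150,60),(18,255,255)),("red",(0,150,60),(5,255,255)),("vio",(128,60,40),(160,255,255))):
    for c,st in blobs(I,lo,hi,r):print(n,k,c.round(1),st)
E
python3 n.py
```

```text
15.95 [536.9 340.8  54.3] [2.2 0.9 0.2] 0.099
top red [261.2 178.3] [258 175   7   8  38]
top vio [211.5 175.5] [209 174   6   4  24]
top vio [223.3 175.5] [219 175  10   2  19]
side or [330.5 119. ] [329 119   4   1   4]
side red [341.8 157.7] [340 153   5  10  39]
side vio [336.9 132.7] [336 132   3   3   7]
```

Request:
arm_command --increments '[{"dr": [0,0,0],"offset": [0,-0.019,-0.06],"hand": -1},{"dr": [0,0,0],"offset": [0,-0.022,-0.059],"hand": -1},{"dr": [0,0,0],"offset": [0,-0.025,-0.058],"hand": -1},{"dr": [0,0,0],"offset": [0,-0.028,-0.056],"hand": -1},{"dr": [0,0,0],"offset": [0,-0.03,-0.055],"hand": -1},{"dr": [0,0,0],"offset": [0,-0.033,-0.054],"hand": -1},{"dr": [0,0,0],"offset": [0,0,0],"hand": -1}]'

```text
time_s: 16.75
eef_pos: [536.4, 322.6, 95.1]
ee_rot: [0.001, 0.016, 1.0, 0.001]
force: [2.3, 4.2, 3.4]
grip_width: 0.103
grip_force: 24.9
```

```bash
python3 n.py
```

```text
16.75 [536.4 322.6  95.1] [2.3 4.2 3.4] 0.103
top red [261.4 178.4] [259 175   7   8  35]
top vio [213.1 173.9] [210 172   7   5  29]
top vio [225.5 174.8] [220 174  11   3  21]
side or [330.9 112.3] [329 112   5   2   7]
side or [341.5 112. ] [340 112   4   1   4]
side red [341.7 158.1] [340 154   5   9  36]
side vio [337.9 129.1] [337 128   3   3   8]
side vio [339.2 137.5] [339 135   2   6   6]
```

Request:
arm_command --increments '[{"dr": [0,0,0],"offset": [0,-0.035,-0.052],"hand": -1},{"dr": [0,0,0],"offset": [0,-0.038,-0.05],"hand": -1},{"dr": [0,0,0],"offset": [0,-0.04,-0.048],"hand": -1},{"dr": [0,0,0],"offset": [0,-0.042,-0.046],"hand": -1},{"dr": [0,0,0],"offset": [0,-0.045,-0.044],"hand": -1},{"dr": [0,0,0],"offset": [0,-0.047,-0.042],"hand": -1},{"dr": [0,0,0],"offset": [0,0,0],"hand": -1},{"dr": [0,0,0],"offset": [0,0,0],"hand": -1}]'

```text
time_s: 17.65
eef_pos: [535.8, 294.3, 129.7]
ee_rot: [0.002, 0.016, 1.0, 0.002]
force: [1.5, 8.8, 9.9]
grip_width: 0.102
grip_force: 25.1
```

```bash
python3 n.py
```

```text
17.65 [535.8 294.3 129.7] [1.5 8.8 9.9] 0.102
top red [261.5 178. ] [259 175   7   7  31]
top vio [218.  172.9] [215 171   7   5  28]
top vio [228.8 174.1] [225 173   9   3  16]
side or [332.7 107.6] [331 107   4   2   7]
side or [344.  107.3] [341 106   6   3  12]
side red [341.7 158.1] [340 154   5   9  36]
side vio [338.5 127.7] [337 126   4   4  14]
side vio [340. 138.] [340 136   1   5   5]
```

Request:
arm_command --increments '[{"dr": [0,0,0],"offset": [0,-0.008,-0.014],"hand": -1},{"dr": [0,0,0],"offset": [0,-0.008,-0.014],"hand": -1},{"dr": [0,0,0],"offset": [0,0,0],"hand": -1},{"dr": [0,0,0],"offset": [0,0,0],"hand": -1},{"dr": [0,0,0],"offset": [0,0,0],"hand": -1},{"dr": [0,0,0],"offset": [0,0,0],"hand": -1},{"dr": [0,0,0],"offset": [0,0,0],"hand": -1},{"dr": [0,0,0],"offset": [0,0,0],"hand": -1}]'

```text
time_s: 18.55
eef_pos: [535.6, 291.8, 132.1]
ee_rot: [0.001, 0.016, 1.0, 0.001]
force: [2.8, 5.7, 5.6]
grip_width: 0.103
grip_force: 24.7
```

Request:
arm_command --increments '[{"dr": [0,0,0],"offset": [0,0,0],"hand": -1},{"dr": [0,0,0],"offset": [0,0,0],"hand": -1},{"dr": [0,0,0],"offset": [0,0,0],"hand": -1},{"dr": [0,0,0],"offset": [0,0,0],"hand": -1},{"dr": [0,0,0],"offset": [0,0,0],"hand": -1},{"dr": [0,0,0],"offset": [0,0,0],"hand": -1}]'

```text
time_s: 19.15
eef_pos: [535.6, 291.8, 132.1]
ee_rot: [0.001, 0.016, 1.0, 0.001]
force: [2.7, 6.3, 5.9]
grip_width: 0.103
grip_force: 24.7
```

```bash
python3 n.py; python3 - <<'E'
from h import *
# expected bar place and tilt from the two blob ends in the side view (plane x=537 +-)
b,e=ray("side",(338.3,107.4))
import math
H=np.array([347-158,58]);
for x in(535,538):
    pass
A=e[1:];
# point of the ray nearest to the circle radius 159 about the hinge (y,z)
for z in np.arange(150,190,3):
    p=b+e*(z-b[2])/e[2];d=p[1:]-H;print(p.round(0),np.hypot(*d).round(0),round(math.atan2(d[1],d[0])-.101,3))
E
```

```text
19.15 [535.6 291.8 132.1] [2.7 6.3 5.9] 0.103
top red [261.6 178.2] [259 175   7   7  36]
top vio [218.3 172.8] [215 171   7   5  28]
top vio [229.3 174.1] [225 173  10   3  18]
side or [332.5 107.5] [331 107   4   2   8]
side or [344.2 107.2] [342 106   5   3  13]
side red [341.8 157.9] [340 153   5  10  37]
side vio [338.6 127.6] [337 126   4   4  15]
side vio [340.  137.5] [340 135   1   6   6]
[548. 343. 150.] 179.0 0.437
[547. 338. 153.] 177.0 0.467
[547. 333. 156.] 174.0 0.497
[546. 328. 159.] 171.0 0.529
[545. 322. 162.] 169.0 0.561
[544. 317. 165.] 167.0 0.595
[543. 312. 168.] 165.0 0.629
[542. 307. 171.] 163.0 0.664
[541. 302. 174.] 162.0 0.7
[540. 296. 177.] 160.0 0.736
[539. 291. 180.] 159.0 0.773
[538. 286. 183.] 158.0 0.81
[537. 281. 186.] 157.0 0.848
[536. 276. 189.] 157.0 0.886
```

Request:
arm_command --increments '[{"dr": [0,0,0],"offset": [0,0.016,0.028],"hand": -1},{"dr": [0,0,0],"offset": [0,0.047,0.042],"hand": -1},{"dr": [0,0,0],"offset": [0,0.045,0.044],"hand": -1},{"dr": [0,0,0],"offset": [0,0.042,0.046],"hand": -1},{"dr": [0,0,0],"offset": [0,0.04,0.048],"hand": -1},{"dr": [0,0,0],"offset": [0,0.038,0.05],"hand": -1},{"dr": [0,0,0],"offset": [0,0.035,0.052],"hand": -1},{"dr": [0,0,0],"offset": [0,0.033,0.054],"hand": -1}]'

```text
time_s: 20.05
eef_pos: [536.6, 326.8, 87.8]
ee_rot: [0.001, 0.016, 1.0, 0.0]
force: [2.4, 3.1, 4.3]
grip_width: 0.102
grip_force: 25.2
```

Request:
arm_command --increments '[{"dr": [0,0,0],"offset": [0,0.03,0.055],"hand": -1},{"dr": [0,0,0],"offset": [0,0.028,0.056],"hand": -1},{"dr": [0,0,0],"offset": [0,0.025,0.058],"hand": -1},{"dr": [0,0,0],"offset": [0,0.022,0.059],"hand": -1},{"dr": [0,0,0],"offset": [0,0.019,0.06],"hand": -1},{"dr": [0,0,0],"offset": [0,0.017,0.061],"hand": -1},{"dr": [0,0,0],"offset": [0,0.014,0.061],"hand": -1},{"dr": [0,0,0],"offset": [0,0,0],"hand": -1}]'

```text
time_s: 20.85
eef_pos: [536.8, 344.5, 36.9]
ee_rot: [-0.0, 0.016, 1.0, -0.0]
force: [5.8, 2.3, -0.9]
grip_width: 0.104
grip_force: 25.5
```

Request:
arm_command --increments '[{"dr": [0,0,0],"offset": [0,0.011,0.05],"hand": -1},{"dr": [0,0,0],"offset": [0,0.008,0.04],"hand": -1},{"dr": [0,0,0],"offset": [0,0,0.012],"hand": -1},{"dr": [0,0,0],"offset": [0,0,0.006],"hand": -1},{"dr": [0,0,0],"offset": [0,0,0],"hand": -1}]'

```text
time_s: 21.35
eef_pos: [536.9, 346.5, 25.0]
ee_rot: [-0.0, 0.016, 1.0, -0.0]
force: [4.6, -2.7, 0.1]
grip_width: 0.101
grip_force: 25.6
```

```bash
python3 n.py
```

```text
21.35 [536.9 346.5  25. ] [ 4.6 -2.7  0.1] 0.101
top red [261.5 178.1] [259 175   7   7  34]
top vio [212.  176.5] [210 175   5   4  20]
top vio [223.9 176.4] [219 176  10   2  18]
side or [330.2 124.8] [329 124   3   2   4]
side red [341.8 157.8] [340 153   5  10  38]
side vio [337.  136.4] [336 136   3   2   5]
```

Request:
arm_command --increments '[{"dr": [0,0,0],"offset": [0,0,0.01],"hand": -1},{"dr": [0,0,0],"offset": [0,0,0],"hand": -0.5},{"dr": [0,0,0],"offset": [0,0,0],"hand": -0.15},{"dr": [0,0,0],"offset": [0,0,0],"hand": -0.15},{"dr": [0,0,0],"offset": [0,0,-0.1],"hand": -0.15},{"dr": [0,0,0],"offset": [0,0,-0.25],"hand": -0.15},{"dr": [0,0,0],"offset": [0,0,-0.4],"hand": -0.15},{"dr": [0,0,0],"offset": [0,0,-0.4],"hand": -0.15}]'

```text
time_s: 22.25
eef_pos: [536.3, 346.8, 164.5]
ee_rot: [-0.0, 0.016, 1.0, -0.0]
force: [-0.2, 0.1, 1.2]
grip_width: 0.424
grip_force: 0.0
```

Request:
arm_command --increments '[{"dr": [0,0,0],"offset": [0.2,0,-0.2],"hand": -0.15},{"dr": [0,0,0],"offset": [0.35,0,0],"hand": -0.15},{"dr": [0,0,0],"offset": [0.35,0,0],"hand": -0.15},{"dr": [0,0,0],"offset": [0,0,0],"hand": -0.15},{"dr": [0,0,0],"offset": [0,0,0],"hand": -0.15}]'

```text
time_s: 22.75
eef_pos: [428.7, 350.7, 187.4]
ee_rot: [0.001, 0.016, 1.0, 0.0]
force: [0.1, 0.5, 0.3]
grip_width: 0.423
grip_force: 0.0
```

```bash
python3 n.py; python3 -c "
from h import *
print(onz('side',(335.5,124.5),77))"
```

```text
22.75 [428.7 350.7 187.4] [0.1 0.5 0.3] 0.423
top or [187.  175.6] [185 166   5  20  55]
top red [261.4 178.1] [259 175   6   7  35]
top vio [212.5 176.5] [210 175   6   4  24]
top vio [223.9 176.4] [219 176  10   2  18]
side or [335.  124.5] [329 124  13   2  24]
side red [341.8 157.7] [340 153   5  10  38]
side vio [336.9 136. ] [336 135   3   3   7]
[541.52733503 344.8843841   77.        ]
```

```bash
python3 -c "
from rig import ctrl
print(ctrl.finish_job())"
```

```text
the job is handed in; nothing more can be done
None
```

I handed the job in at about 23 s (limit 62 s), with no verdict returned: the catch dropped into the reading notch at about 84 mm of carriage travel, the cradle was held at about 0.77 rad for over a second and laid back level, and the last pictures show the tube in its cradle.

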